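# Put a fresh relief panel away in the curing case

### The job

The tan relief panel on the drying rack is fresh and must not be touched by the gripper: slide the red-handled lifter under it, carry it level into the white curing case and leave it flat on the two battens there, fully inside. Stand the lifter back on its black mat as it was, and lower the case's blue lid gently until it is fully closed, without letting it fall. Leave everything else on the bench where it is.

Things in the scene. Friction and masses are not known exactly. Their poses are not given: they have to be found in the camera images.
- panel: tan square relief panel, 100 x 100 x 11 (z), 130 g; origin at the centre of its underside, z up. It starts centred on the rack's battens, underside 28 above the table
- rack: drying rack, fixed: 110 x 110 grey board 6 thick with two wooden battens along its x, 10 wide, tops 28 above the table, centred at y = -42 and +42; the tunnel between them under the panel is 74 wide, 22 high and open at both ends. Origin on the table under its centre; its +x points roughly to world +y, away from the side the lifter enters
- lifter: lifter, 220 g: flat steel blade 130 (x) x 52 (y) x 3, from x = -15 to x = +115, and an upright red handle 22 (x) x 16 (y) standing on it at x = 0, its top 110 above the blade's underside. Origin on the underside below the handle; +x points along the blade to its free tip, z up
- lifter_grip (a point): point on the lifter handle's axis, 85 above the blade's underside: grasp here from above, across the 16 mm width (lifter's y)
- lifter_mid (a point): centre of the blade's underside, x = +50 in the lifter's frame
- mat: black rubber mat, fixed, 180 (x) x 100 (y) x 3; origin on the table under its centre. The lifter starts standing on it, blade along the mat's +x, blade centre near the mat's centre
- case: white curing case, fixed: floor 140 (x) x 146 (y), 6 thick; side walls (at y = +-73 outside) and back wall (+x), 7 thick, 50 high; no wall at the front (-x), where the lifter enters. Two battens inside along x, 120 long, 10 wide, tops 28 above the table, centred at y = -42 and +42, tunnel of 74 between them. Origin on the table under its centre; +x points roughly to world +y
- lid (a joint): blue case lid, 140 x 146 x 7, 250 g, hinged on the top edge of the back wall: 0 = closed flat on the walls, grows as it opens, about 1.57 upright. It stays up by itself near upright and falls once lowered below about 1.3
- lid_bar (a point): middle of the lid's black round grip bar, 12 dia x 112 long along the case's y, 40 beyond the lid's free edge (space of 34 between bar and lid, 96 between its two brackets); 54 above the table when closed
- lid_hinge (a point): middle of the lid's hinge line (along the case's y), at x = +70 in the case's frame, 50.5 above the table; the bar is 180 from it
- dome_casting: tan cast dome, bystander, 64 dia x 74 high; origin under its centre
- mug: black mug, bystander, 80 dia x 90 high; origin under its centre
- glue_bottle: white bottle with blue label, bystander, 66 dia x 170 high; origin under its centre
- paint_jar: black jar, bystander, 60 dia x 60 high; origin under its centre
- pot_lid: blue disc, bystander, 64 dia x 12 high; origin under its centre
Not all that is in view belongs to the job. Leave any turquoise look-alike of the panel alone.

How it is judged:
By the outcome, as a careful person would: the job done as asked, in the order asked, and still so for the second after the job is handed in, with the robot touching nothing.
It also fails if it takes over 72 s, if anything falls off the work surface, if the arm or the gripper's body presses on something with over 40 N, if the wrist force passes 120 N, or if a joint passes its speed limit or range.

### The arm

A 6-joint arm with a two-finger parallel gripper is mounted at the origin on the work surface. World frame = base frame: x ahead of the robot, y to its left, z up, the work surface at z = 0. Lengths are in m, angles in rad, forces in N, time in s.
With the tool pointing down it reaches from about 0.4 to 0.825 m from the base axis. Payload 7 kg.
Tool frame: the origin (TCP) lies at the very end of the fingers, on their centre line; the grasp point (between the pads) lies 19 mm behind it; z points along the fingers, y is the line along which they close (so a half turn about z gives the same grasp; the last joint's range is limited). The gripper opens to 88 mm and grips with 3 to 60 N. Pads are 19 mm wide; open, the fingers measure 130 mm over their backs; the gripper's body (78 mm by 193 mm) begins 47 mm behind the grasp point.
Start: joints at [1.576, 0.359, 0.012, 0, -1.224, -0.288], TCP at [0.188, 0.648, 0.227] pointing down, gripper open.
Joint ranges: [-3.07, 3.07], [-1.43, 2.12], [-1.02, 1.25], [-3.03, 1.67], [-3.05, -0], [-3.03, 3.03]. Speed limits (rad/s): [2.39, 2.39, 3.01, 3.14, 3.14, 3.14].

### API

Orientations are given as [roll, pitch, yaw] about the fixed x, y, z axes, in that order (R = Rz(yaw) Ry(pitch) Rx(roll)).
In Python, from station import * gives the robot as it stands.
- The arm moves only by the tool servo_tool, never from a script. Its argument "moves" is a list of rows, each an object of numbers: "jaw": the opening, from 0 (shut) to 1 (fully open); "dx", "dy", "dz": the shift along the world's x, y, z in m; "roll": the turn about the world's z in degrees. A call has exactly 10 rows; each row shifts and turns the commanded pose from where the row before left it; what a row does not reach is not made up. A row lasts 1/8 s, in which the tool goes at most 62.5 mm and 10.7 degrees, less where a joint would pass 70% of its speed; a pose out of reach is approached as far as the arm can. A call with a gripper value outside its range is refused whole. The fingers move at their own pace and stop on an object; "newtons" is the grip in N (left out, the last holds). Time passes only in rows, so rows that do not move let the fingers close, or fill a call up. It gives the time, the measured TCP pose, the force, the opening and the grip force at its end, in the units of the state.
- get_state(): the state, without advancing time (a new reading comes with each control period).
- grab_frame(name): name is "side" or "top" or "wrist"; returns (picture, depth): 384x512x3 uint8, red, green, blue; 384x512 float32, m along the optical axis (not along the pixel's ray), 0 where there is no reading.
- calibration(name): a dict with "intrinsics" (3x3 intrinsics, pixels), "R" (3x3) and "t" (3): a world point X has camera coordinates R X + t. Camera axes: x right, y down, z forward; pixel columns grow to the right and rows downward; lengths in m; the calibration is good to about 2 mm. A picture is of the moment at which its call begins: read the wrist's pose just before it. calibration takes no time and is no camera call; for the wrist camera it gives the pose at the moment of the call.
- job_done(): hands the job in; it is judged then, once.
The state is a dict: "t": time; "q": joint angles; "qd": joint speeds; "joint_efforts": joint torques, N m; "eef_pos": TCP position; "ee_rot": TCP orientation; "force": force on the tool from outside, world axes, zero at the start; "moment": the same for the moment, N m; "width": finger opening in m; "gripper_force": force on a finger pad.
Only numpy, scipy, OpenCV 4.12 (cv2) and the standard library are available. Lean on these libraries where they do the work, as an engineer would, in place of code of your own. Each camera call takes 0.05 s, during which the arm holds its last target. There are 200 camera calls.

## Working session

There is one attempt and no reset: what is moved stays moved. The work goes in short steps, Python scripts to look and compute and a tool call to move; the robot and the scene stay as the last step left them, time stands still between calls to the robot, and variables do not carry over. Pictures are saved under pics/ and viewed, at most 10 in all, crops included, and the job is handed in when it is done.

Besides the shell and the picture viewer there is one more tool, called after "Call:" by a JSON object that holds its "name" and its "arguments", one argument or row to a line. servo_tool: Moves the arm, as the interface text tells. Its arguments: {"type":"object","properties":{"moves":{"type":"array","items":{"type":"object","properties":{"jaw":{"type":"number"},"dx":{"type":"number"},"dy":{"type":"number"},"dz":{"type":"number"},"roll":{"type":"number"}}}},"newtons":{"type":"number"}},"required":["moves"]}

```bash
ls; mkdir -p pics; cat > h.py <<'E'
from station import *
import numpy as np, cv2
def ray(cal,uv,z):
    K,R,t=[np.array(cal[k]) for k in("intrinsics","R","t")]
    d=R.T@np.linalg.solve(K,[uv[0],uv[1],1.]); c=-R.T@t.ravel()
    return c+d*(z-c[2])/d[2]
def cloud(cal,depth):
    K,R,t=[np.array(cal[k]) for k in("intrinsics","R","t")]
    v,u=np.mgrid[:depth.shape[0],:depth.shape[1]]
    p=np.stack([(u-K[0,2])/K[0,0]*depth,(v-K[1,2])/K[1,1]*depth,depth],-1)
    return (p-t.ravel())@R
E
python3 - <<'E'
from h import *
s=get_state();print(s)
ims=[]
for n in("top","side"):
    c=calibration(n);im,d=grab_frame(n);np.savez(f"{n}0.npz",im=im,d=d,**c)
    print(n,c["intrinsics"][0],(-np.array(c["R"]).T@np.array(c["t"]).ravel()))
    cv2.imwrite(f"pics/{n}0.png",cv2.resize(im[:,:,::-1],(768,576),interpolation=cv2.INTER_CUBIC))
E
```

```text
pics
{'t': 0.0, 'q': array([ 1.57608569e+00,  3.59372088e-01,  1.10669762e-02, -3.20470381e-04,
       -1.22409190e+00, -2.88061499e-01]), 'qd': array([ 8.12535569e-06, -3.51583593e-04,  5.68486920e-04,  2.60638333e-04,
       -1.48910198e-04,  4.29292528e-04]), 'joint_efforts': array([ 2.82479086e-04, -5.82724750e+01,  2.93055439e+01,  6.99741125e+00,
        6.92023285e-03, -1.56121405e-04]), 'eef_pos': array([0.18826269, 0.64771535, 0.22564113]), 'ee_rot': array([ 3.13997233e+00, -1.65935042e-04, -2.82881136e-01]), 'force': array([-0.1893391 ,  1.22833031,  0.23247565]), 'moment': array([-0.00352067, -0.00243359, -0.02921887]), 'gripper_force': 0.0, 'width': 0.08754236325719163}
top [482.77796844   0.         256.51375383] [ 0.4267324 -0.0292918  1.5057462]
side [346.7971039    0.         256.14018593] [ 0.51456107 -0.9311184   0.58571854]
```

View pics/top0.png

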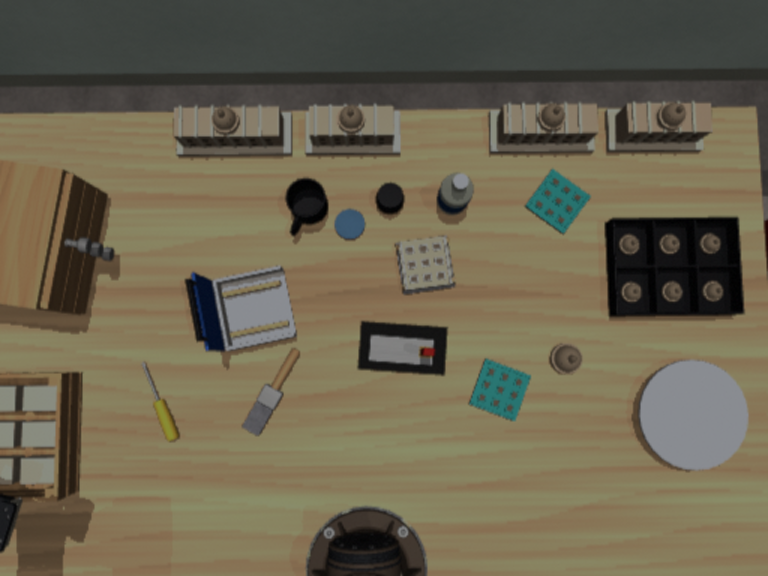

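View pics/side0.png

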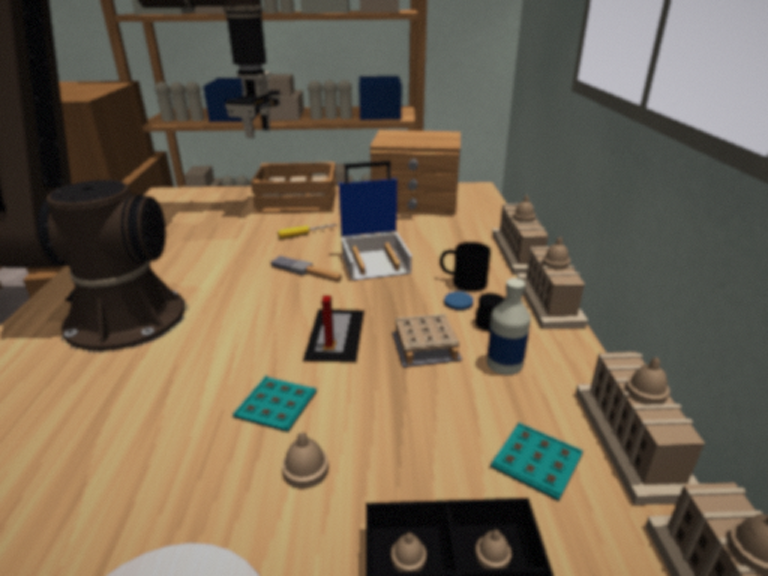

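The top view shows two turquoise look-alikes at (557,201) and (500,389), the tan panel on the rack at (425,264), and the lifter on its mat with the handle at (428,352). The case is at (255,308) with its lid up on the left at (207,310). The bottle at (455,193) stands close to the rack entry. Tan things that could be mistaken for the panel are the dome (566,359), the dome trays on the right and the models along the back. The panel is the only tan square on battens, at (425,264).

```bash
cat > m.py <<'E'
from h import *
z=np.load("top0.npz");im=z["im"];d=z["d"];P=cloud(z,d);hsv=cv2.cvtColor(im,cv2.COLOR_RGB2HSV)
v,u=np.mgrid[:384,:512]
def box(a,b,c,e): return (u>a/1.5)&(u<b/1.5)&(v>c/1.5)&(v<e/1.5)
def rect(n,m,zz):
    m=m&(d>0);m=cv2.morphologyEx(m.astype(np.uint8),cv2.MORPH_OPEN,np.ones((2,2)))
    c=max(cv2.findContours(m,cv2.RETR_EXTERNAL,cv2.CHAIN_APPROX_NONE)[0],key=cv2.contourArea)
    q=np.array([ray(z,p,zz)[:2] for p in c[:,0].astype(float)]).astype(np.float32)
    r=cv2.minAreaRect(q*1000);print(n,np.round(r[0],1),np.round(r[1],1),round(r[2],2),'med z',np.round(np.median(P[m>0][:,2]),4))
Z=P[:,:,2]
print('table z',np.median(Z[box(300,350,420,480)]))
rect('panel',box(380,470,225,305)&(Z>.033),.039)
rect('rack',box(380,480,225,305)&(hsv[...,1]<60)&(Z<.033),.006)
rect('mat',box(345,460,310,385)&(im.max(2)<60),.003)
rect('blade',box(345,460,310,385)&(im.min(2)>70)&(hsv[...,1]<80),.006)
red=box(380,460,310,385)&(hsv[...,1]>150)&(im[...,0]>90)&(Z>.09);rect('handle',red,.113)
rect('casewalls',box(180,305,255,365)&(Z>.044)&(Z<.056),.05)
rect('caseall',box(180,305,255,365)&(im.min(2)>70)&(Z<.056)&(hsv[...,1]<60),.05)
m=box(150,240,255,365)&(Z>.06);print('lid pts',m.sum());
for h in np.arange(.06,.26,.02):
    k=m&(abs(Z-h)<.01)
    if k.sum()>4:print(round(h,2),k.sum(),P[k].mean(0).round(3),P[k].min(0).round(3),P[k].max(0).round(3))
for n,b,h in(('bottle',(430,480,165,220),.17),('mug',(280,335,170,225),.09),('jar',(370,408,180,218),.06)):
    k=box(*b)&(Z>h-.025);print(n,P[k].min(0).round(3),P[k].max(0).round(3))
k=box(430,480,165,220)
for h in (.03,.06,.09,.12,.14,.16): kk=k&(Z>h);print(h,P[kk].min(0).round(3),P[kk].max(0).round(3))
E
python3 m.py
python3 - <<'E'
from h import *
a=np.load('top0.npz')['im'][150:250,120:320,::-1];cv2.imwrite('pics/crop.png',cv2.resize(a,(800,400),interpolation=cv2.INTER_CUBIC))
E
```

```text
table z -4.0390554271239235e-05
panel [ 608.5 -128.2] [99.6 99.8] 6.84 med z 0.0373
rack [ 559.3 -136.8] [  9.3 104.8] 8.07 med z 0.0046
mat [436.9 -80.8] [178.2  97. ] 85.34 med z 0.0026
blade [432.9 -77.1] [128.9  53.4] 84.89 med z 0.003
handle [ 428.4 -126.9] [14.4 11.4] 89.26 med z 0.1121
casewalls [517.9 230. ] [146.3 124.2] 11.11 med z 0.0466
caseall [521.3 218.2] [148.  145.8] 11.55 med z 0.0072
lid pts 855
0.06 32 [0.512 0.293 0.065] [0.44  0.277 0.061] [0.577 0.306 0.07 ]
0.08 62 [0.506 0.291 0.08 ] [0.439 0.277 0.07 ] [0.579 0.306 0.09 ]
0.1 76 [0.51  0.292 0.099] [0.439 0.278 0.09 ] [0.579 0.307 0.11 ]
0.12 79 [0.51  0.292 0.12 ] [0.439 0.278 0.11 ] [0.58  0.307 0.13 ]
0.14 80 [0.507 0.292 0.14 ] [0.439 0.278 0.13 ] [0.579 0.307 0.15 ]
0.16 84 [0.509 0.292 0.161] [0.439 0.278 0.15 ] [0.579 0.308 0.169]
0.18 133 [0.51  0.294 0.183] [0.439 0.278 0.171] [0.579 0.313 0.19 ]
0.2 79 [0.506 0.294 0.193] [0.439 0.278 0.19 ] [0.578 0.312 0.209]
0.22 13 [0.498 0.291 0.223] [0.454 0.28  0.211] [0.562 0.314 0.23 ]
0.24 192 [0.509 0.295 0.235] [0.454 0.28  0.23 ] [0.563 0.311 0.243]
bottle [ 0.427 -0.202  0.146] [ 0.763 -0.029  1.506]
mug [ 0.427 -0.029  0.065] [0.778 0.154 1.506]
jar [ 0.427 -0.081  0.035] [ 0.774 -0.028  1.506]
0.03 [ 0.427 -0.218  0.03 ] [ 0.779 -0.029  1.506]
0.06 [ 0.427 -0.218  0.061] [ 0.779 -0.029  1.506]
0.09 [ 0.427 -0.218  0.09 ] [ 0.779 -0.029  1.506]
0.12 [ 0.427 -0.21   0.12 ] [ 0.772 -0.029  1.506]
0.14 [ 0.427 -0.202  0.142] [ 0.763 -0.029  1.506]
0.16 [ 0.427 -0.202  0.16 ] [ 0.763 -0.029  1.506]
```

View pics/crop.png

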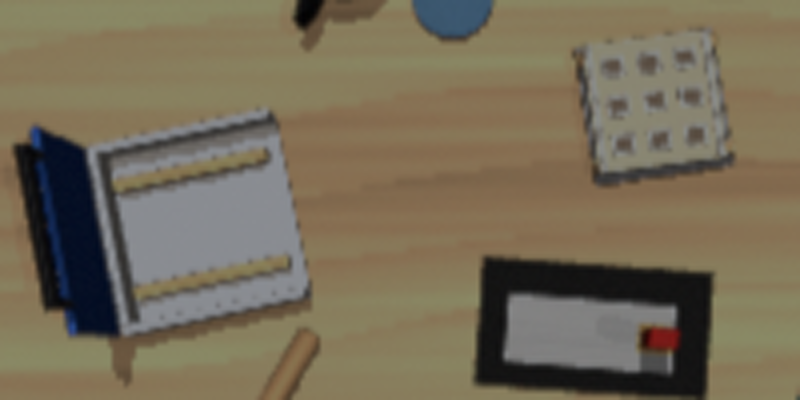

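Call:
{"name": "servo_tool", "arguments": {
  "moves": [
    {"dx":0.02,"dy":-0.045,"dz":0.02,"roll":-7.9,"jaw":0.6},
    {"dx":0.02,"dy":-0.05,"dz":0.02,"roll":-7.9,"jaw":0.6},
    {"dx":0.02,"dy":-0.05,"dz":0.02,"roll":-7.9,"jaw":0.6},
    {"dx":0.02,"dy":-0.05,"dz":0.01,"roll":-7.9,"jaw":0.6},
    {"dx":0.022,"dy":-0.05,"roll":-7.9,"jaw":0.6},
    {"dx":0.022,"dy":-0.05,"roll":-7.9,"jaw":0.6},
    {"dx":0.022,"dy":-0.05,"roll":-7.9,"jaw":0.6},
    {"dx":0.022,"dy":-0.05,"roll":-7.9,"jaw":0.6},
    {"dx":0.022,"dy":-0.05,"roll":-7.9,"jaw":0.6},
    {"dx":0.022,"dy":-0.05,"roll":-7.9,"jaw":0.6}
  ]
}}

```text
$.moves[4]: bad value
```

```bash
python3 - <<'E'
from h import *
z=np.load("top0.npz");d=z["d"];P=cloud(z,d);Z=P[...,2]
v,u=np.mgrid[:384,:512];b=(u>287)&(u<320)&(v>110)&(v<147)&(d>0)
for h in (.02,.1,.12,.13,.14,.15,.16):
    k=b&(abs(Z-h)<.006);print(h,k.sum(),P[k].min(0).round(3),P[k].max(0).round(3)) if k.sum() else 0
s=get_state();print(s['eef_pos'].round(4),np.degrees(s['ee_rot']).round(2),s['q'].round(2),s['width'])
E
```

```text
0.02 16 [ 0.716 -0.206  0.015] [ 0.75  -0.154  0.026]
0.1 45 [ 0.716 -0.218  0.095] [ 0.779 -0.156  0.106]
0.12 111 [ 0.722 -0.214  0.114] [ 0.773 -0.158  0.126]
0.13 64 [ 0.726 -0.207  0.124] [ 0.77  -0.165  0.135]
0.14 16 [ 0.735 -0.199  0.135] [ 0.75  -0.167  0.144]
0.15 3 [ 0.734 -0.186  0.144] [ 0.742 -0.175  0.155]
0.16 16 [ 0.734 -0.202  0.155] [ 0.763 -0.173  0.166]
[0.1883 0.6478 0.2257] [ 1.7992e+02 -1.0000e-02 -1.6210e+01] [ 1.58  0.36  0.01 -0.   -1.22 -0.29] 0.08726729734713291
```

Call:
{"name": "servo_tool", "arguments": {
  "moves": [
    {"dx":0.02,"dy":-0.045,"dz":0.02,"roll":-7.9,"jaw":0.6},
    {"dx":0.02,"dy":-0.05,"dz":0.02,"roll":-7.9,"jaw":0.6},
    {"dx":0.02,"dy":-0.05,"dz":0.02,"roll":-7.9,"jaw":0.6},
    {"dx":0.02,"dy":-0.05,"dz":0.01,"roll":-7.9,"jaw":0.6},
    {"dx":0.022,"dy":-0.05,"dz":0,"roll":-7.9,"jaw":0.6},
    {"dx":0.022,"dy":-0.05,"dz":0,"roll":-7.9,"jaw":0.6},
    {"dx":0.022,"dy":-0.05,"dz":0,"roll":-7.9,"jaw":0.6},
    {"dx":0.022,"dy":-0.05,"dz":0,"roll":-7.9,"jaw":0.6},
    {"dx":0.022,"dy":-0.05,"dz":0,"roll":-7.9,"jaw":0.6},
    {"dx":0.022,"dy":-0.05,"dz":0,"roll":-7.9,"jaw":0.6}
  ],
  "newtons": 30
}}

```text
t: 1.35
eef_pos: [0.4005, 0.1514, 0.2966]
ee_rot: [-3.141, 0.0, -1.666]
force: [0.9, 0.6, 0.1]
width: 0.0525
gripper_force: 0.0
```

Call:
{"name": "servo_tool", "arguments": {
  "moves": [
    {"dx":0.004,"dy":-0.045,"dz":-0.02,"roll":0.4,"jaw":0.6},
    {"dx":0.0045,"dy":-0.05,"dz":-0.02,"roll":0,"jaw":0.6},
    {"dx":0.005,"dy":-0.05,"dz":-0.02,"roll":0,"jaw":0.6},
    {"dx":0.005,"dy":-0.05,"dz":-0.02,"roll":0,"jaw":0.6},
    {"dx":0.005,"dy":-0.05,"dz":-0.02,"roll":0,"jaw":0.6},
    {"dx":0.004,"dy":-0.033,"dz":-0.02,"roll":0,"jaw":0.6},
    {"dx":0,"dy":0,"dz":-0.02,"roll":0,"jaw":0.6},
    {"dx":0,"dy":0,"dz":-0.03,"roll":0,"jaw":0.6},
    {"dx":0,"dy":0,"dz":-0.03,"roll":0,"jaw":0.6},
    {"dx":0,"dy":0,"dz":-0.022,"roll":0,"jaw":0.6}
  ]
}}

```text
t: 2.6
eef_pos: [0.4271, -0.125, 0.0732]
ee_rot: [3.14, -0.0, -1.655]
force: [0.8, -0.3, 0.7]
width: 0.0523
gripper_force: 0.0
```

Call:
{"name": "servo_tool", "arguments": {
  "moves": [
    {"dx":0.001,"dy":-0.002,"dz":0,"roll":-0.2,"jaw":0.6},
    {"dx":0,"dy":0,"dz":0,"roll":0,"jaw":0.1},
    {"dx":0,"dy":0,"dz":0,"roll":0,"jaw":0.1},
    {"dx":0,"dy":0,"dz":0,"roll":0,"jaw":0.1},
    {"dx":0,"dy":0,"dz":0,"roll":0,"jaw":0.1},
    {"dx":0,"dy":0,"dz":0,"roll":0,"jaw":0.1},
    {"dx":0,"dy":0,"dz":0.005,"roll":0,"jaw":0.1},
    {"dx":0,"dy":0,"dz":0.015,"roll":0,"jaw":0.1},
    {"dx":0,"dy":0,"dz":0.02,"roll":0,"jaw":0.1},
    {"dx":0,"dy":0,"dz":0.02,"roll":0,"jaw":0.1}
  ],
  "newtons": 40
}}

```text
t: 3.85
eef_pos: [0.4284, -0.1268, 0.1351]
ee_rot: [3.141, -0.0, -1.658]
force: [1.4, 0.8, -2.2]
width: 0.0158
gripper_force: 40.0
```

Call:
{"name": "servo_tool", "arguments": {
  "moves": [
    {"dx":0.015,"dy":-0.025,"dz":0.01,"roll":1,"jaw":0.1},
    {"dx":0.03,"dy":-0.03,"dz":0,"roll":1.8,"jaw":0.1},
    {"dx":0.035,"dy":-0.03,"dz":0,"roll":1.8,"jaw":0.1},
    {"dx":0.035,"dy":-0.03,"dz":0,"roll":1.8,"jaw":0.1},
    {"dx":0.035,"dy":-0.03,"dz":0,"roll":1.8,"jaw":0.1},
    {"dx":0.033,"dy":-0.03,"dz":0,"roll":1.8,"jaw":0.1},
    {"dx":0.02,"dy":-0.02,"dz":0,"roll":1.8,"jaw":0.1},
    {"dx":0,"dy":0,"dz":-0.02,"roll":0,"jaw":0.1},
    {"dx":0,"dy":0,"dz":-0.02,"roll":0,"jaw":0.1},
    {"dx":0,"dy":0,"dz":-0.02,"roll":0,"jaw":0.1}
  ]
}}

```text
t: 5.1
eef_pos: [0.6314, -0.3218, 0.0834]
ee_rot: [3.14, 0.001, -1.453]
force: [1.3, -0.4, -1.9]
width: 0.0159
gripper_force: 40.0
```

```bash
python3 - <<'E'
from h import *
s=get_state();print(s['eef_pos'].round(4),np.degrees(s['ee_rot']).round(2),s['q'].round(2),s['width'])
ims=[]
for n in("wrist","side"):
    c=calibration(n);im,d=grab_frame(n);np.savez(f"{n}1.npz",im=im,d=d,**c);ims.append(im)
a=cv2.resize(ims[0],(400,300));b=cv2.resize(ims[1][170:290,200:360],(400,300))
cv2.imwrite('pics/pre.png',np.hstack([a,b])[:,:,::-1])
E
```

```text
[ 0.6314 -0.3218  0.0834] [ 1.7993e+02  4.0000e-02 -8.3220e+01] [-0.2   0.52 -0.07 -0.   -0.98  0.32] 0.015870371783254768
```

View pics/pre.png

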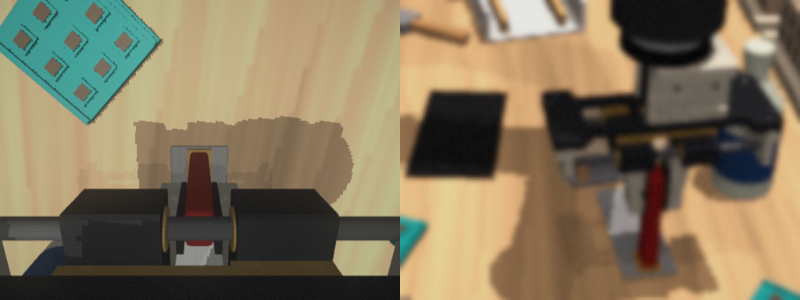

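```bash
python3 - <<'E'
from h import *
c=calibration("top");im,d=grab_frame("top");P=cloud(c,d)
q=P-np.array([.6314,-.3218,0]);a=np.radians(96.78);X=q[...,0]*np.cos(a)+q[...,1]*np.sin(a);Y=-q[...,0]*np.sin(a)+q[...,1]*np.cos(a)
for lo in range(15,125,10):
    k=(X>lo/1e3)&(X<(lo+10)/1e3)&(abs(Y)<.04)&(P[...,2]>.009)&(P[...,2]<.03)&(d>0)
    if k.sum()>2:print(lo,k.sum(),np.median(P[k][:,2]).round(4),Y[k].min().round(3),Y[k].max().round(3),X[k].max().round(3))
v,u=np.mgrid[:384,:512]
b=(u>253)&(u<315)&(v>150)&(v<205)&(P[...,2]>.033)&(P[...,2]<.05)&(d>0)
w=cv2.findContours(b.astype(np.uint8),0,1)[0];w=max(w,key=cv2.contourArea)
print(cv2.minAreaRect(np.array([ray(c,p,.039)[:2]*1000 for p in w[:,0].astype(float)]).astype(np.float32)))
E
```

```text
15 48 0.0136 -0.023 0.028 0.025
25 47 0.0129 -0.022 0.028 0.035
35 42 0.012 -0.022 0.027 0.045
45 45 0.0119 -0.023 0.029 0.055
55 42 0.0135 -0.022 0.027 0.065
65 46 0.0134 -0.022 0.029 0.075
75 27 0.0131 -0.013 0.028 0.084
85 13 0.0125 -0.021 -0.006 0.094
95 9 0.0129 -0.006 0.028 0.103
((630.8810424804688, -80.69863891601562), (10.090241432189941, 50.868709564208984), 79.76602935791016)
```

Call:
{"name": "servo_tool", "arguments": {
  "moves": [
    {"dx":-0.001,"dy":0.01,"dz":0,"roll":0,"jaw":0.1},
    {"dx":-0.0017,"dy":0.0143,"dz":0,"roll":0,"jaw":0.1},
    {"dx":-0.0017,"dy":0.0143,"dz":0,"roll":0,"jaw":0.1},
    {"dx":-0.0017,"dy":0.0143,"dz":0,"roll":0,"jaw":0.1},
    {"dx":-0.0017,"dy":0.0143,"dz":0,"roll":0,"jaw":0.1},
    {"dx":-0.0017,"dy":0.0143,"dz":0,"roll":0,"jaw":0.1},
    {"dx":-0.0017,"dy":0.0143,"dz":0,"roll":0,"jaw":0.1},
    {"dx":-0.0017,"dy":0.0143,"dz":0,"roll":0,"jaw":0.1},
    {"dx":-0.0016,"dy":0.014,"dz":0,"roll":0,"jaw":0.1},
    {"dx":0,"dy":0,"dz":0,"roll":0,"jaw":0.1}
  ],
  "newtons": 60
}}

```text
t: 6.5
eef_pos: [0.6174, -0.1966, 0.0847]
ee_rot: [-3.142, 0.0, -1.451]
force: [0.7, 0.3, -2.8]
width: 0.016
gripper_force: 60.0
```

Call:
{"name": "servo_tool", "arguments": {
  "moves": [
    {"dx":0,"dy":0,"dz":0.004,"roll":0,"jaw":0.1},
    {"dx":0,"dy":0,"dz":0.003,"roll":0,"jaw":0.1},
    {"dx":0,"dy":0,"dz":0.002,"roll":0,"jaw":0.1},
    {"dx":0,"dy":0,"dz":0.002,"roll":0,"jaw":0.1},
    {"dx":0,"dy":0,"dz":0.002,"roll":0,"jaw":0.1},
    {"dx":0,"dy":0,"dz":0.002,"roll":0,"jaw":0.1},
    {"dx":0,"dy":0,"dz":0.003,"roll":0,"jaw":0.1},
    {"dx":0,"dy":0,"dz":0.004,"roll":0,"jaw":0.1},
    {"dx":0,"dy":0,"dz":0.006,"roll":0,"jaw":0.1},
    {"dx":0,"dy":0,"dz":0.006,"roll":0,"jaw":0.1}
  ]
}}

```text
t: 7.75
eef_pos: [0.6174, -0.1977, 0.1191]
ee_rot: [-3.141, -0.0, -1.452]
force: [0.2, 0.0, -4.0]
width: 0.0156
gripper_force: 60.0
```

```bash
python3 - <<'E'
from h import *
c=calibration("top");im,d=grab_frame("top");P=cloud(c,d)
s=get_state();e=s['eef_pos'];print(e,np.degrees(s['ee_rot']),s['force'],s['moment'])
q=P-np.array([e[0],e[1],0]);a=s['ee_rot'][2]+np.pi;X=q[...,0]*np.cos(a)+q[...,1]*np.sin(a);Y=-q[...,0]*np.sin(a)+q[...,1]*np.cos(a)
k=(X>.03)&(X<.14)&(abs(Y)<.07)&(P[...,2]>.05)&(P[...,2]<.08)&(d>0)
A=np.c_[X[k],Y[k],np.ones(k.sum())];print('tilt',np.linalg.lstsq(A,P[k][:,2],rcond=None)[0],k.sum(),X[k].min(),X[k].max(),Y[k].min(),Y[k].max())
a=cv2.resize(im[120:240,220:380],(400,300));im2,_=grab_frame("side");b=cv2.resize(im2[150:270,200:360],(400,300))
cv2.imwrite('pics/lift.png',np.hstack([a,b])[:,:,::-1])
E
```

```text
[ 0.61792817 -0.19787315  0.12007158] [-1.79918168e+02 -2.98798558e-02 -8.31894083e+01] [ 0.33070966 -0.44132458 -2.31172128] [-0.14334628 -0.04826194  0.03092781]
tilt [ 0.00024833 -0.00305365  0.05960066] 734 0.03003865736570157 0.12280822827140636 -0.028684036403580596 0.04751449293946601
```

View pics/lift.png

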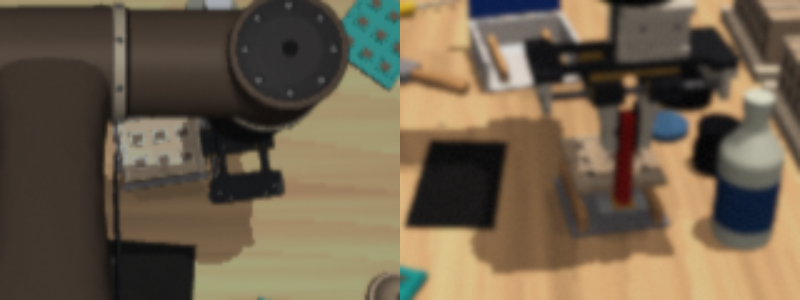

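Call:
{"name": "servo_tool", "arguments": {
  "moves": [
    {"dx":-0.002,"dy":0.008,"dz":0.001,"roll":0.3,"jaw":0.1},
    {"dx":-0.004,"dy":0.016,"dz":0.001,"roll":0.4,"jaw":0.1},
    {"dx":-0.006,"dy":0.024,"dz":0.001,"roll":0.5,"jaw":0.1},
    {"dx":-0.008,"dy":0.03,"dz":0.001,"roll":0.5,"jaw":0.1},
    {"dx":-0.009,"dy":0.035,"dz":0,"roll":0.5,"jaw":0.1},
    {"dx":-0.009,"dy":0.035,"dz":0,"roll":0.5,"jaw":0.1},
    {"dx":-0.008,"dy":0.03,"dz":0,"roll":0.5,"jaw":0.1},
    {"dx":-0.006,"dy":0.025,"dz":0,"roll":0.5,"jaw":0.1},
    {"dx":-0.004,"dy":0.016,"dz":0,"roll":0.4,"jaw":0.1},
    {"dx":-0.002,"dy":0.008,"dz":0,"roll":0.4,"jaw":0.1}
  ]
}}

```text
t: 9.1
eef_pos: [0.559, 0.0304, 0.1227]
ee_rot: [-3.142, 0.0, -1.372]
force: [-0.4, 0.5, -3.8]
width: 0.0156
gripper_force: 60.0
```

```bash
python3 - <<'E'
from h import *
c=calibration("top");im,d=grab_frame("top");P=cloud(c,d);Z=P[...,2]
s=get_state();e=s['eef_pos'];print(e,np.degrees(s['ee_rot']),s['force'])
v,u=np.mgrid[:384,:512];hsv=cv2.cvtColor(im,cv2.COLOR_RGB2HSV)
B=(u>120)&(u<205)&(v>170)&(v<243)&(d>0)
def rect(n,m,z):
    w=max(cv2.findContours(m.astype(np.uint8),0,1)[0],key=cv2.contourArea)
    print(n,cv2.minAreaRect(np.array([ray(c,p,z)[:2]*1000 for p in w[:,0].astype(float)]).astype(np.float32)))
rect('floor',B&(Z<.012)&(im.min(2)>75)&(hsv[...,1]<50),.006)
rect('bar',B&(Z>.222),.235)
bt=B&(hsv[...,1]>60)&(Z>.018)&(Z<.032)
n,l=cv2.connectedComponents(bt.astype(np.uint8))
for i in range(1,n):
    if (l==i).sum()>30: rect('batten',l==i,.028)
cv2.imwrite('pics/e.png',cv2.resize(im[130:250,110:310],(800,480))[:,:,::-1])
E
```

```text
[0.55901744 0.03054827 0.12262024] [-1.79994025e+02  9.49504425e-03 -7.86060986e+01] [ 0.25866824  1.07138095 -3.16914893]
floor ((482.46246337890625, 189.1743621826172), (39.10053253173828, 91.12678527832031), 7.707965850830078)
bar ((507.466552734375, 206.90550231933594), (218.6278533935547, 187.11085510253906), 89.87738037109375)
batten ((488.9459533691406, 179.3841552734375), (8.632932662963867, 44.7940788269043), 11.84974479675293)
```

View pics/e.png

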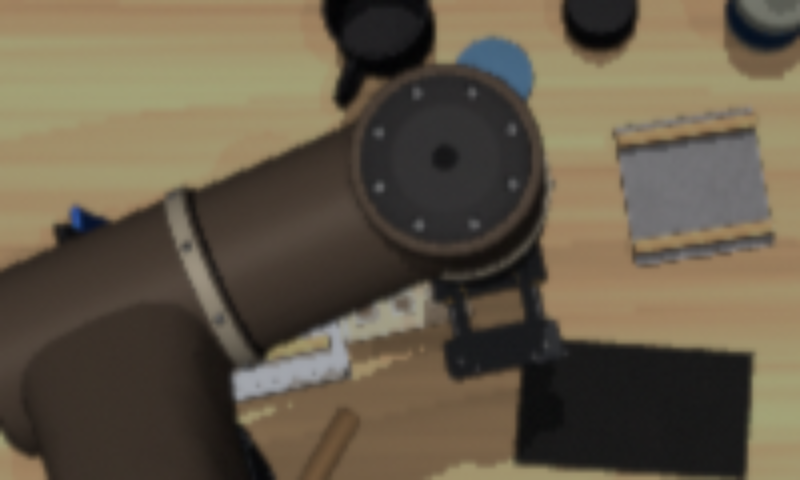

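```bash
python3 - <<'E'
from h import *
c=np.load("top0.npz");im=c["im"];d=c["d"];P=cloud(c,d);Z=P[...,2]
v,u=np.mgrid[:384,:512];hsv=cv2.cvtColor(im,cv2.COLOR_RGB2HSV)
B=(u>140)&(u<200)&(v>178)&(v<235)&(d>0)
def rect(n,m,z):
    w=max(cv2.findContours(m.astype(np.uint8),0,1)[0],key=cv2.contourArea)
    print(n,m.sum(),cv2.minAreaRect(np.array([ray(c,p,z)[:2]*1000 for p in w[:,0].astype(float)]).astype(np.float32)))
bt=B&(hsv[...,1]>75)&(Z>.012)&(Z<.04)
n,l=cv2.connectedComponents(bt.astype(np.uint8))
for i in range(1,n):
    if (l==i).sum()>30: rect('batten',l==i,.028)
L=(u>120)&(u<205)&(v>170)&(v<243)&(d>0)
rect('bar',L&(Z>.222),.235)
rect('lid',L&(Z>.06),.12)
rect('white',B&(im.min(2)>70)&(hsv[...,1]<50)&(Z<.02),.006)
E
```

```text
batten 106 ((563.7591552734375, 230.15106201171875), (8.699960708618164, 116.18104553222656), 11.185155868530273)
batten 95 ((481.5301818847656, 215.5440673828125), (7.87434196472168, 118.55583953857422), 11.214559555053711)
bar 200 ((508.6882019042969, 294.6129455566406), (112.17021179199219, 12.225068092346191), 11.417086601257324)
lid 830 ((511.48150634765625, 304.51007080078125), (156.9974365234375, 49.63874053955078), 11.306822776794434)
white 1555 ((524.9948120117188, 220.5044708251953), (132.9622802734375, 135.2847137451172), 10.74221420288086)
```

Call:
{"name": "servo_tool", "arguments": {
  "moves": [
    {"dx":-0.001,"dy":0.006,"dz":0,"roll":-0.2,"jaw":0.1},
    {"dx":-0.002,"dy":0.012,"dz":0,"roll":0,"jaw":0.1},
    {"dx":-0.003,"dy":0.016,"dz":0,"roll":0,"jaw":0.1},
    {"dx":-0.003,"dy":0.018,"dz":0,"roll":0,"jaw":0.1},
    {"dx":-0.004,"dy":0.018,"dz":0,"roll":0,"jaw":0.1},
    {"dx":-0.003,"dy":0.018,"dz":0,"roll":0,"jaw":0.1},
    {"dx":-0.003,"dy":0.016,"dz":0,"roll":0,"jaw":0.1},
    {"dx":-0.002,"dy":0.011,"dz":0,"roll":0,"jaw":0.1},
    {"dx":-0.001,"dy":0.006,"dz":0,"roll":0,"jaw":0.1},
    {"dx":0,"dy":0,"dz":-0.005,"roll":0,"jaw":0.1}
  ]
}}

```text
t: 10.4
eef_pos: [0.5376, 0.1507, 0.1177]
ee_rot: [-3.141, 0.0, -1.377]
force: [0.1, 0.1, -4.0]
width: 0.0156
gripper_force: 60.0
```

Call:
{"name": "servo_tool", "arguments": {
  "moves": [
    {"dx":0,"dy":0,"dz":-0.005,"roll":0,"jaw":0.1},
    {"dx":0,"dy":0,"dz":-0.005,"roll":0,"jaw":0.1},
    {"dx":0,"dy":0,"dz":-0.004,"roll":0,"jaw":0.1},
    {"dx":0,"dy":0,"dz":-0.003,"roll":0,"jaw":0.1},
    {"dx":0,"dy":0,"dz":-0.002,"roll":0,"jaw":0.1},
    {"dx":0,"dy":0,"dz":-0.002,"roll":0,"jaw":0.1},
    {"dx":0,"dy":0,"dz":-0.002,"roll":0,"jaw":0.1},
    {"dx":0,"dy":0,"dz":-0.003,"roll":0,"jaw":0.1},
    {"dx":0,"dy":0,"dz":-0.003,"roll":0,"jaw":0.1},
    {"dx":0,"dy":0,"dz":-0.003,"roll":0,"jaw":0.1}
  ]
}}

```text
t: 11.65
eef_pos: [0.5374, 0.1503, 0.0854]
ee_rot: [-3.142, 0.0, -1.377]
force: [0.7, -0.6, -2.6]
width: 0.0155
gripper_force: 60.0
```

```bash
python3 - <<'E'
from h import *
im,d=grab_frame("side");c=calibration("side");P=cloud(c,d)
s=get_state();e=s['eef_pos'];print(e,np.degrees(s['ee_rot']),s['force'])
C=np.array([.5226,.2228,0]);a=np.radians(101.2);q=P-C
X=q[...,0]*np.cos(a)+q[...,1]*np.sin(a);Y=-q[...,0]*np.sin(a)+q[...,1]*np.cos(a)
k=(abs(X)<.045)&(abs(Y)<.055)&(P[...,2]>.03)&(P[...,2]<.06)&(d>0);print(k.sum(),np.percentile(P[k][:,2],[5,50,95]) if k.sum() else '',X[k].min(),X[k].max(),Y[k].min(),Y[k].max())
cv2.imwrite('pics/f.png',cv2.resize(im[110:210,190:310],(720,600))[:,:,::-1])
E
```

```text
[0.53713053 0.15017939 0.08496368] [ 1.79969182e+02 -4.88676750e-03 -7.89081885e+01] [ 0.14955919 -0.45838138 -2.82358802]
205 [0.03394116 0.03641086 0.03938442] -0.0434117733782397 0.04246205982139906 -0.054675835910474896 0.04315272092074521
```

View pics/f.png

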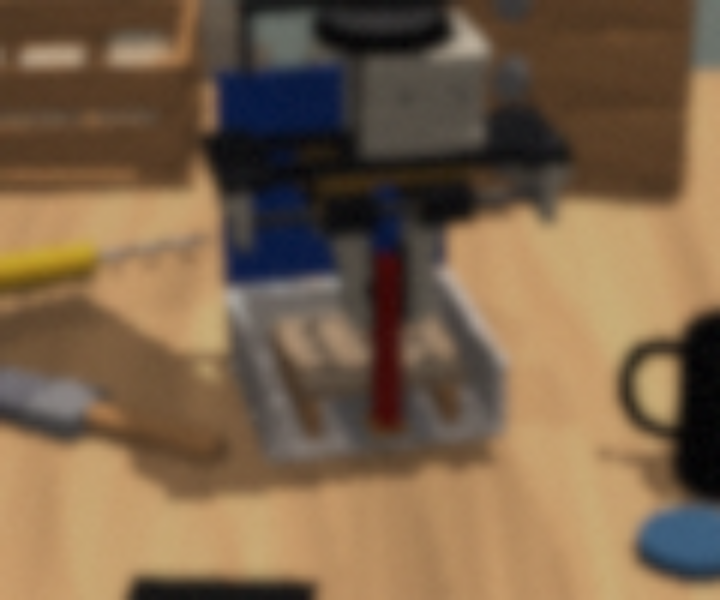

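The side view shows the panel lying flat on both case battens, with the blade free beneath it. Next I withdraw the lifter.

Call:
{"name": "servo_tool", "arguments": {
  "moves": [
    {"dx":0.001,"dy":-0.005,"dz":0,"roll":0,"jaw":0.1},
    {"dx":0.002,"dy":-0.01,"dz":0,"roll":0,"jaw":0.1},
    {"dx":0.003,"dy":-0.015,"dz":0,"roll":0,"jaw":0.1},
    {"dx":0.003,"dy":-0.016,"dz":0,"roll":0,"jaw":0.1},
    {"dx":0.003,"dy":-0.016,"dz":0,"roll":0,"jaw":0.1},
    {"dx":0.003,"dy":-0.016,"dz":0,"roll":0,"jaw":0.1},
    {"dx":0.003,"dy":-0.016,"dz":0,"roll":0,"jaw":0.1},
    {"dx":0.004,"dy":-0.018,"dz":0,"roll":0,"jaw":0.1},
    {"dx":0.004,"dy":-0.02,"dz":0,"roll":0,"jaw":0.1},
    {"dx":0.003,"dy":-0.015,"dz":0,"roll":0,"jaw":0.1}
  ]
}}

```text
t: 12.95
eef_pos: [0.5666, 0.0019, 0.0855]
ee_rot: [3.142, 0.0, -1.378]
force: [0.1, -0.1, -2.7]
width: 0.0158
gripper_force: 60.0
```

Call:
{"name": "servo_tool", "arguments": {
  "moves": [
    {"dx":-0.01,"dy":-0.005,"dz":0.02,"roll":-1,"jaw":0.1},
    {"dx":-0.018,"dy":-0.012,"dz":0.015,"roll":-1.8,"jaw":0.1},
    {"dx":-0.02,"dy":-0.016,"dz":0,"roll":-1.9,"jaw":0.1},
    {"dx":-0.02,"dy":-0.018,"dz":0,"roll":-1.9,"jaw":0.1},
    {"dx":-0.02,"dy":-0.02,"dz":0,"roll":-1.9,"jaw":0.1},
    {"dx":-0.018,"dy":-0.02,"dz":0,"roll":-1.9,"jaw":0.1},
    {"dx":-0.016,"dy":-0.018,"dz":0,"roll":-1.9,"jaw":0.1},
    {"dx":-0.01,"dy":-0.012,"dz":0,"roll":-1.9,"jaw":0.1},
    {"dx":-0.006,"dy":-0.008,"dz":-0.01,"roll":-1.9,"jaw":0.1},
    {"dx":0,"dy":0,"dz":-0.02,"roll":0,"jaw":0.1}
  ]
}}

```text
t: 14.2
eef_pos: [0.4287, -0.1263, 0.0903]
ee_rot: [-3.14, 0.0, -1.66]
force: [0.2, 1.0, -2.2]
width: 0.0156
gripper_force: 60.0
```

Call:
{"name": "servo_tool", "arguments": {
  "moves": [
    {"dx":0,"dy":0,"dz":-0.004,"roll":0,"jaw":0.1},
    {"dx":0,"dy":0,"dz":-0.004,"roll":0,"jaw":0.1},
    {"dx":0,"dy":0,"dz":-0.003,"roll":0,"jaw":0.1},
    {"dx":0,"dy":0,"dz":-0.002,"roll":0,"jaw":0.1},
    {"dx":0,"dy":0,"dz":-0.001,"roll":0,"jaw":0.1},
    {"dx":0,"dy":0,"dz":-0.001,"roll":0,"jaw":0.1},
    {"dx":0,"dy":0,"dz":-0.001,"roll":0,"jaw":0.1},
    {"dx":0,"dy":0,"dz":0,"roll":0,"jaw":0.1},
    {"dx":0,"dy":0,"dz":0,"roll":0,"jaw":0.1},
    {"dx":0,"dy":0,"dz":0,"roll":0,"jaw":0.1}
  ]
}}

```text
t: 15.45
eef_pos: [0.4285, -0.1257, 0.0747]
ee_rot: [-3.141, 0.0, -1.658]
force: [0.4, 0.8, 0.2]
width: 0.0157
gripper_force: 60.0
```

Call:
{"name": "servo_tool", "arguments": {
  "moves": [
    {"dx":0,"dy":0,"dz":-0.0005,"roll":0,"jaw":0.1},
    {"dx":0,"dy":0,"dz":0,"roll":0,"jaw":0.25},
    {"dx":0,"dy":0,"dz":0,"roll":0,"jaw":0.4},
    {"dx":0,"dy":0,"dz":0,"roll":0,"jaw":0.5},
    {"dx":0,"dy":0,"dz":0,"roll":0,"jaw":0.5},
    {"dx":0,"dy":0,"dz":0.01,"roll":0,"jaw":0.5},
    {"dx":0,"dy":0,"dz":0.03,"roll":0,"jaw":0.5},
    {"dx":0,"dy":0,"dz":0.04,"roll":0,"jaw":0.5},
    {"dx":0,"dy":0,"dz":0.05,"roll":0,"jaw":0.5},
    {"dx":0,"dy":0,"dz":0.05,"roll":0,"jaw":0.5}
  ]
}}

```text
t: 16.7
eef_pos: [0.428, -0.1258, 0.2565]
ee_rot: [-3.141, 0.0, -1.658]
force: [1.0, 0.2, -0.7]
width: 0.0442
gripper_force: 0.0
```

Call:
{"name": "servo_tool", "arguments": {
  "moves": [
    {"dx":0.008,"dy":0.03,"dz":0.02,"roll":-7.3,"jaw":0.6},
    {"dx":0.009,"dy":0.045,"dz":0.01,"roll":-7.4,"jaw":0.6},
    {"dx":0.009,"dy":0.047,"dz":0,"roll":-7.4,"jaw":0.6},
    {"dx":0.009,"dy":0.047,"dz":0,"roll":-7.4,"jaw":0.6},
    {"dx":0.009,"dy":0.047,"dz":0,"roll":-7.4,"jaw":0.6},
    {"dx":0.009,"dy":0.047,"dz":0,"roll":-7.4,"jaw":0.6},
    {"dx":0.009,"dy":0.047,"dz":0,"roll":-7.4,"jaw":0.6},
    {"dx":0.009,"dy":0.047,"dz":0,"roll":-7.4,"jaw":0.6},
    {"dx":0.006,"dy":0.04,"dz":0,"roll":-7.4,"jaw":0.6},
    {"dx":0.003,"dy":0.024,"dz":0,"roll":-7.4,"jaw":0.6}
  ]
}}

```text
t: 17.95
eef_pos: [0.5083, 0.297, 0.2843]
ee_rot: [-3.141, -0.0, -2.951]
force: [1.4, -0.5, -0.2]
width: 0.0525
gripper_force: 0.0
```

```bash
python3 - <<'E'
from h import *
s=get_state();e=s['eef_pos'];print(e,np.degrees(s['ee_rot']),s['q'].round(2))
a,_=grab_frame("wrist");b,_=grab_frame("top");c,_=grab_frame("side")
A=cv2.resize(a,(400,300));B=cv2.resize(b[130:250,130:290],(400,300));D=cv2.resize(c[110:230,190:350],(400,300));
cv2.imwrite('pics/g.png',np.vstack([np.hstack([A,B]),np.hstack([D,D*0])])[:,:,::-1])
E
```

```text
[0.50827748 0.29699128 0.28434993] [-1.79991883e+02 -8.93679825e-03 -1.69087076e+02] [ 0.86  0.19 -0.09  0.   -1.29 -2.24]
```

View pics/g.png

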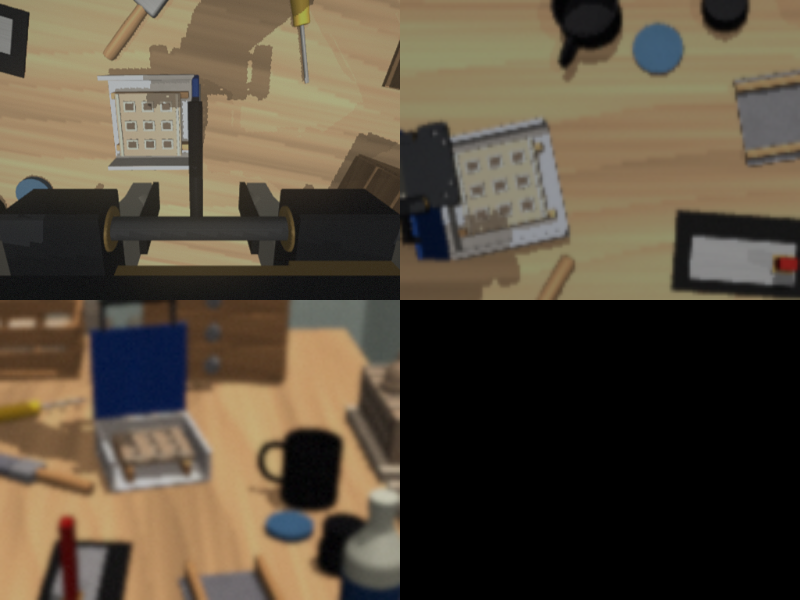

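The wrist view shows the bar at about (196,150), between the open pads at 155 and 245. The panel sits inside the case and the lifter stands on its mat. Next I descend and grip lightly.

Call:
{"name": "servo_tool", "arguments": {
  "moves": [
    {"dx":0,"dy":-0.002,"dz":-0.018,"roll":0.2,"jaw":0.6},
    {"dx":0,"dy":0,"dz":-0.025,"roll":0,"jaw":0.6},
    {"dx":0,"dy":0,"dz":-0.02,"roll":0,"jaw":0.6},
    {"dx":0,"dy":0,"dz":-0.01,"roll":0,"jaw":0.6},
    {"dx":0,"dy":0,"dz":0,"roll":0,"jaw":0.4},
    {"dx":0,"dy":0,"dz":0,"roll":0,"jaw":0.25},
    {"dx":0,"dy":0,"dz":0,"roll":0,"jaw":0.15},
    {"dx":0,"dy":0,"dz":0,"roll":0,"jaw":0.05},
    {"dx":0,"dy":0,"dz":0,"roll":0,"jaw":0.05},
    {"dx":0,"dy":0,"dz":0,"roll":0,"jaw":0.05}
  ],
  "newtons": 8
}}

```text
t: 19.35
eef_pos: [0.5084, 0.2934, 0.2113]
ee_rot: [3.141, 0.0, -2.944]
force: [-1.0, 0.4, 2.5]
width: 0.0117
gripper_force: 8.0
```

Call:
{"name": "servo_tool", "arguments": {
  "moves": [
    {"dx":0.0018,"dy":-0.0092,"dz":-0.0001,"roll":0,"jaw":0.05},
    {"dx":0.0018,"dy":-0.0092,"dz":-0.0005,"roll":0,"jaw":0.05},
    {"dx":0.0018,"dy":-0.0092,"dz":-0.001,"roll":0,"jaw":0.05},
    {"dx":0.0018,"dy":-0.0091,"dz":-0.0015,"roll":0,"jaw":0.05},
    {"dx":0.0018,"dy":-0.009,"dz":-0.002,"roll":0,"jaw":0.05},
    {"dx":0.0018,"dy":-0.0089,"dz":-0.0025,"roll":0,"jaw":0.05},
    {"dx":0.0017,"dy":-0.0088,"dz":-0.003,"roll":0,"jaw":0.05},
    {"dx":0.0017,"dy":-0.0086,"dz":-0.0034,"roll":0,"jaw":0.05},
    {"dx":0.0017,"dy":-0.0084,"dz":-0.0039,"roll":0,"jaw":0.05},
    {"dx":0.0016,"dy":-0.0082,"dz":-0.0043,"roll":0,"jaw":0.05}
  ]
}}

```text
t: 20.6
eef_pos: [0.5259, 0.204, 0.1885]
ee_rot: [-3.142, -0.0, -2.944]
force: [0.2, -0.0, 0.5]
width: 0.0116
gripper_force: 8.0
```

Call:
{"name": "servo_tool", "arguments": {
  "moves": [
    {"dx":0.0016,"dy":-0.008,"dz":-0.0048,"roll":0,"jaw":0.05},
    {"dx":0.0015,"dy":-0.0077,"dz":-0.0052,"roll":0,"jaw":0.05},
    {"dx":0.0015,"dy":-0.0074,"dz":-0.0056,"roll":0,"jaw":0.05},
    {"dx":0.0014,"dy":-0.0071,"dz":-0.006,"roll":0,"jaw":0.05},
    {"dx":0.0014,"dy":-0.0068,"dz":-0.0064,"roll":0,"jaw":0.05},
    {"dx":0.0013,"dy":-0.0065,"dz":-0.0067,"roll":0,"jaw":0.05},
    {"dx":0.0012,"dy":-0.0062,"dz":-0.007,"roll":0,"jaw":0.05},
    {"dx":0.0011,"dy":-0.0058,"dz":-0.0074,"roll":0,"jaw":0.05},
    {"dx":0.0011,"dy":-0.0054,"dz":-0.0077,"roll":0,"jaw":0.05},
    {"dx":0.001,"dy":-0.005,"dz":-0.0079,"roll":0,"jaw":0.05}
  ],
  "newtons": 12
}}

```text
t: 21.85
eef_pos: [0.539, 0.1384, 0.1236]
ee_rot: [-3.142, -0.0, -2.944]
force: [-0.8, -0.4, -0.4]
width: 0.0114
gripper_force: 12.0
```

Call:
{"name": "servo_tool", "arguments": {
  "moves": [
    {"dx":0.0009,"dy":-0.0046,"dz":-0.0082,"roll":0,"jaw":0.05},
    {"dx":0.0008,"dy":-0.0041,"dz":-0.0084,"roll":0,"jaw":0.05},
    {"dx":0.0007,"dy":-0.0037,"dz":-0.0086,"roll":0,"jaw":0.05},
    {"dx":0.0006,"dy":-0.0033,"dz":-0.0088,"roll":0,"jaw":0.05},
    {"dx":0.0006,"dy":-0.0028,"dz":-0.009,"roll":0,"jaw":0.05},
    {"dx":0.0005,"dy":-0.0023,"dz":-0.0091,"roll":0,"jaw":0.05},
    {"dx":0.0003,"dy":-0.0013,"dz":-0.0061,"roll":0,"jaw":0.05},
    {"dx":0.0002,"dy":-0.0011,"dz":-0.0062,"roll":0,"jaw":0.05},
    {"dx":0.0002,"dy":-0.0009,"dz":-0.0062,"roll":0,"jaw":0.05},
    {"dx":0.0001,"dy":-0.0007,"dz":-0.0062,"roll":0,"jaw":0.05}
  ]
}}

```text
t: 23.1
eef_pos: [0.5438, 0.1142, 0.047]
ee_rot: [3.141, 0.0, -2.944]
force: [-2.4, 4.8, -0.7]
width: 0.0111
gripper_force: 12.0
```

Call:
{"name": "servo_tool", "arguments": {
  "moves": [
    {"dx":0,"dy":0.0003,"dz":-0.002,"roll":0,"jaw":0.05},
    {"dx":0,"dy":0,"dz":-0.002,"roll":0,"jaw":0.05},
    {"dx":0,"dy":0,"dz":-0.002,"roll":0,"jaw":0.05},
    {"dx":0,"dy":0,"dz":-0.0015,"roll":0,"jaw":0.05},
    {"dx":0,"dy":0,"dz":-0.001,"roll":0,"jaw":0.05},
    {"dx":0,"dy":0,"dz":-0.001,"roll":0,"jaw":0.05},
    {"dx":0,"dy":0,"dz":-0.001,"roll":0,"jaw":0.05},
    {"dx":0,"dy":0,"dz":-0.0007,"roll":0,"jaw":0.05},
    {"dx":0,"dy":0,"dz":-0.0005,"roll":0,"jaw":0.05},
    {"dx":0,"dy":0,"dz":0,"roll":0,"jaw":0.05}
  ]
}}

```text
t: 24.35
eef_pos: [0.5439, 0.1139, 0.0368]
ee_rot: [-3.141, 0.0, -2.944]
force: [-2.8, -6.5, 11.3]
width: 0.0115
gripper_force: 12.0
```

```bash
python3 - <<'E'
from h import *
C=np.array([.5226,.2228,0]);a=np.radians(101.2)
for n in("top","side"):
    im,d=grab_frame(n);c=calibration(n);P=cloud(c,d)
    q=P-C;X=q[...,0]*np.cos(a)+q[...,1]*np.sin(a);Y=-q[...,0]*np.sin(a)+q[...,1]*np.cos(a)
    hsv=cv2.cvtColor(im,cv2.COLOR_RGB2HSV)
    k=(abs(X)<.065)&(abs(Y)<.068)&(P[...,2]>.03)&(P[...,2]<.1)&(d>0)&(hsv[...,0]>95)&(hsv[...,0]<135)&(hsv[...,1]>100)
    if k.sum()>20: print(n,k.sum(),np.linalg.lstsq(np.c_[X[k],Y[k],np.ones(k.sum())],P[k][:,2],rcond=None)[0])
print(get_state()['force'])
E
```

```text
top 304 [ 0.00469998 -0.00139888  0.05772439]
side 217 [-0.0010585  -0.00271744  0.05649013]
[-2.64445515 -6.05123397 11.46102841]
```

Call:
{"name": "servo_tool", "arguments": {
  "moves": [
    {"dx":0,"dy":0,"dz":0.0007,"roll":0,"jaw":0.05},
    {"dx":0,"dy":0,"dz":0,"roll":0,"jaw":0.15},
    {"dx":0,"dy":0,"dz":0,"roll":0,"jaw":0.25},
    {"dx":0,"dy":0,"dz":0,"roll":0,"jaw":0.25},
    {"dx":0,"dy":0,"dz":0.005,"roll":0,"jaw":0.25},
    {"dx":0,"dy":0,"dz":0.01,"roll":0,"jaw":0.25},
    {"dx":0,"dy":0,"dz":0.03,"roll":0,"jaw":0.25},
    {"dx":0,"dy":0,"dz":0.05,"roll":0,"jaw":0.25},
    {"dx":0,"dy":0,"dz":0.05,"roll":0,"jaw":0.25},
    {"dx":0,"dy":0,"dz":0.04,"roll":0,"jaw":0.25}
  ]
}}

```text
t: 25.7
eef_pos: [0.5441, 0.1143, 0.2246]
ee_rot: [3.141, 0.003, -2.944]
force: [-0.0, 0.1, -0.8]
width: 0.0217
gripper_force: 0.0
```

```bash
python3 - <<'E'
from h import *
C=np.array([.5226,.2228,0]);a=np.radians(101.2)
im,d=grab_frame("side");c=calibration("side");P=cloud(c,d)
q=P-C;X=q[...,0]*np.cos(a)+q[...,1]*np.sin(a);Y=-q[...,0]*np.sin(a)+q[...,1]*np.cos(a)
hsv=cv2.cvtColor(im,cv2.COLOR_RGB2HSV)
k=(abs(X)<.065)&(abs(Y)<.068)&(P[...,2]>.03)&(P[...,2]<.1)&(d>0)&(hsv[...,0]>95)&(hsv[...,0]<135)&(hsv[...,1]>100)
print(k.sum(),np.linalg.lstsq(np.c_[X[k],Y[k],np.ones(k.sum())],P[k][:,2],rcond=None)[0])
b,_=grab_frame("top")
A=cv2.resize(b[110:270,100:340],(720,480))
D=cv2.resize(im[110:230,190:350],(400,300));D=cv2.copyMakeBorder(D,0,180,0,0,0)
cv2.imwrite('pics/z.png',cv2.resize(np.hstack([A,D]),(800,343))[:,:,::-1])
print(get_state()['force'],get_state()['eef_pos'])
E
```

```text
546 [-0.00331038  0.00187236  0.05622933]
[-0.32241782  0.25838529 -0.70235343] [0.5462888  0.11512626 0.22749348]
```

View pics/z.png

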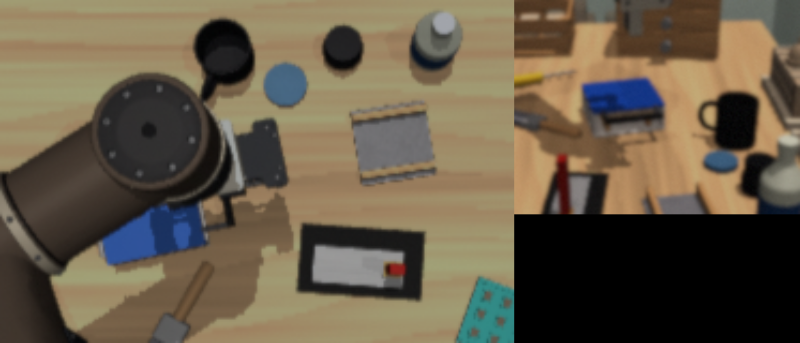

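The final picture shows the lid closed flat, the lifter standing on its mat, the rack empty and the other things where they were.

```bash
python3 -c "
from station import *
print(job_done())"
```

```text
the job is handed in; nothing more can be done
None
```

I handed the job in at about 26 s: the panel lies flat on the case's two battens, the lifter stands back on its black mat, and the blue lid was lowered in the gripper until it closed flat; the judge's result wasn't shown.

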